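# Swing a lever blank home against its stop screw and close the keeper

## Task

Push the free end of the pivoted aluminium lever blank round on its pin until the lever bears on the tip of the stop screw, and press it there for a moment with a light steady push (about 10 N, never more than 20 N, or the screw setting is spoilt). Then, leaving the lever home against the screw, swing the keeper strip by its knob squarely across the top of the lever, let go, and do not disturb the small parts and tools lying about.

Things in the scene. Friction and masses are not known exactly. Their poses are not given: they have to be found in the camera images.
- fixture: Dark steel base plate, 20 mm thick, bolted down. Origin: on the table straight under the fixed pivot pin, z up. The plate spans x -35 to 125 mm, y -100 to 75 mm. The pin's round head, 22 mm wide, tops out at z 46.5 mm. At home the lever lies about along +x, its free end clear of the plate, over bare table.
- lever: Aluminium flat bar 255 x 25 x 16 mm, about 0.3 kg, flat on the plate (underside at z 20 mm), its hole on the pin with 0.5 mm play. Origin: hole centre, underside. x runs to the free end (235 mm off), z up. Starts turned 17 to 32 degrees clockwise (from above) of the fixture's x and must turn anticlockwise: push on its -y edge. Drag at the end 0.5 to 1.5 N, stays where left.
- lever_end (a point): Point on the lever's centre line at half height, 205 mm from the pin and 28 mm above the table, clear of the plate: a good place to push. The lever's edges are 12.5 mm to either side.
- stop: Aluminium block 30 (x) x 34 (y) mm, top at 46 mm, with a hard steel stop screw, round tip of 5 mm radius, level, 28 mm above the table. Origin: at table height under its -y face, at fixture (165, 41) mm, axes as the fixture's. The screw's tip stands 14.5 to 42.5 mm out of that face towards -y, set anew each time, not reported: home is within 5 degrees either side of fixture x.
- keeper (a joint): Angle of the keeper, a steel strip 18 mm wide turning level on a post at fixture (95, 45) mm, underside at 40.5 mm, so it passes 4.5 mm over the lever. 0: points to fixture -x; grows anticlockwise from above; 1.57: closed, square across the lever (points to fixture -y); ends at 1.65. Starts at 0 to 0.4. Stays where left; about 1 N at the knob moves it.
- keeper_knob (a point): Middle of the upright round black knob on the keeper's end, 15 mm diameter; the knob stands from 47.5 to 71.5 mm above the table; this point is at 59.5 mm. 75 mm from the keeper's turning axis.
- keeper_hinge (a point): Point on the keeper's turning axis (vertical), 44.5 mm above the table.
- bearing: Bystander: steel ring 30 mm across, 10 mm high, on the plate. Leave alone.
- bushing: Bystander: brass ring 20 mm across, 12 mm high, on the plate under the open keeper. Leave alone.
- fitting: Bystander: dark stepped round fitting 38 mm across, 48 mm high, beside the plate. Leave alone.
- driver: Bystander: screwdriver lying on the table. Leave alone.
- spanner: Bystander: steel spanner lying on the table. Leave alone.
- canister: Bystander: black cylinder 48 mm across, 75 mm high, standing on the table. Leave alone.

How it is judged:
By the outcome, as a careful person would: the job done as asked, in the order asked, and still so for the second after the job is handed in, with the robot touching nothing.
It also fails if it takes over 72 s, if anything falls off the work surface, if the arm or the gripper's body presses on something with over 40 N, if the wrist force passes 120 N, or if a joint passes its speed limit or range.

## Robot

A 7-joint arm with a two-finger parallel gripper is mounted at the origin on the work surface. World frame = base frame: x ahead of the robot, y to its left, z up, the work surface at z = 0. Lengths are in mm, angles in rad, forces in N, time in s.
With the tool pointing down it reaches from about 400 to 850 mm from the base axis. Payload 4.5 kg.
Tool frame: the origin (TCP) lies at the very end of the fingers, on their centre line; the grasp point (between the pads) lies manip.pinch_z behind it (manip.pinch_z is the distance from the TCP to the grasp point, in mm); x points along the fingers, y is the direction in which the jaws open and shut, and the axes are right-handed (so a half turn about x gives the same grasp; the last joint's range is limited). The gripper opens to 88 mm and grips with 3 to 60 N. Pads are 18 mm wide; open, the fingers measure 123 mm over their backs; the gripper's body (75 mm by 187 mm) begins 45 mm behind the grasp point.
Start: joints at [1.167, 0.689, -0.195, 1.565, 0.157, 0.902, -0.215], TCP at [264.998, -566.065, 238.743] pointing down, gripper open.
Joint ranges: [-3.01, 3.01], [-0.46, 2.08], [-1.47, 1.51], [0.13, 2.56], [-1, 4.14], [0.04, 2.09], [-2.66, 2.66]. Speed limits (rad/s): [2.57, 2.57, 3.14, 3.14, 3.14, 3.14, 3.14].

## Interface

Orientations are given as a 3x3 rotation matrix whose columns are the frame's x, y, z axes.
In Python, from bench import manip, vision, workorder, models gives the robot as it stands.
- The arm moves only by the tool play_rows, never from a script. Its argument "motion" is a list of rows, each an object with "angular": the turn, a rotation vector about the tool's x, y, z in degrees, a list of three; "dp": the shift along the tool's x, y, z in cm, a list of three; "jaw": the gripper command: -1 is shut, 1 is fully open, values between are in proportion. A call has 1 to 10 rows; each row is the pose to reach, as a shift and turn from the pose measured when the call began, along the tool's axes at that moment; what a row does not reach only later rows make up. A row lasts 1/12 s, in which the tool goes at most 41.7 mm and 7.16 degrees, less where a joint would pass 70% of its speed; a pose out of reach is approached as far as the arm can. A call with a gripper value outside its range is refused whole. The fingers move at their own pace and stop on an object; "squeeze" is the grip in N (left out, the last holds). Time passes only in rows, so rows that repeat a pose let the fingers close. It gives the time, the measured TCP pose, the force and the opening at its end, in the units of the state.
- manip.sense(): the state, without advancing time (a new reading comes with each control period).
- vision.read_camera(name): name is "side" or "top" or "wrist"; returns a dict with "frame" (400x640x3 uint8, red, green, blue), "fx", "fy", "cx", "cy" (pixels), "origin" and "orientation" of the camera in the world; the wrist camera has in their place "tool_from_camera" (4x4, takes a point from camera to tool coordinates, whose origin is the TCP and whose axes are the tool frame's). Camera axes: x right, y down, z forward; pixel columns grow to the right and rows downward; lengths in mm; the calibration is good to about 2 mm. A picture is of the moment at which its call begins: read the wrist's pose just before it. There is no depth.
- workorder.close_job(): hands the job in, once; it reports no verdict.
Trained networks look in a picture, given as the dict that the camera call returned (one of the last four; its "shot" number tells which), for a name from the list of things; names that differ only in an ending like _2 or _b are one class to them, and where a whole thing is asked for, a point or a joint stands for the part that bears it (a point fixed in the world has none). Each returns a list of dicts, best first, with "score" (0 to 1); they miss things now and then, are a little off and sometimes report something else, mostly with a low value. They report only what shows in the picture. A call takes as long as a camera call.
- models.look_for(target, picture): "rect" ([left, top, width, height] in pixels, round what is visible of it).
- models.pinpoint(target, picture): "position" ([column, row] in pixels: a listed point, or the origin of a listed thing).
The state is a dict: "clock": time; "joint_pos": joint angles; "dq": joint speeds; "joint_torque": joint torques, N m; "tool_pos": TCP position; "orientation": TCP orientation; "contact_force": force on the tool from outside, world axes, zero at the start; "torque": the same for the moment, N m; "opening": finger opening in mm.
Only numpy, scipy, OpenCV 4.12 (cv2) and the standard library are available. Lean on these libraries where they do the work, as an engineer would, in place of code of your own. Each camera call takes 0.05 s, during which the arm holds its last target.

## Working session

There is one attempt and no reset: what is moved stays moved. The work goes in short steps, Python scripts to look and compute and a tool call to move; the robot and the scene stay as the last step left them, time stands still between calls to the robot, and variables do not carry over. Pictures are saved under pics/ and viewed, and the job is handed in when it is done.

Besides the shell and the picture viewer there is one more tool, called by a JSON object that holds its "fn" and its "kwargs". play_rows: Moves the arm, as the interface text tells. Its arguments: {"type":"object","properties":{"motion":{"type":"array","items":{"type":"object","properties":{"angular":{"type":"array","items":{"type":"number"}},"dp":{"type":"array","items":{"type":"number"}},"jaw":{"type":"number"}}}},"squeeze":{"type":"number"}},"required":["motion"]}

```bash
mkdir -p pics; ls
cat > h.py <<'E'
import numpy as np, cv2
from bench import manip, vision, workorder, models
def snap(n,f=None):
    s=manip.sense(); p=vision.read_camera(n)
    if n=='wrist':
        T=np.eye(4);T[:3,:3]=np.array(s['orientation']);T[:3,3]=s['tool_pos']
        C=T@np.array(p['tool_from_camera']); p['_o']=C[:3,3];p['_R']=C[:3,:3]
    else: p['_o']=np.array(p['origin']);p['_R']=np.array(p['orientation'])
    if f: cv2.imwrite('pics/'+f,p['frame'][:,:,::-1])
    return p
def ray(p,uv,z):
    d=p['_R']@np.array([(uv[0]-p['cx'])/p['fx'],(uv[1]-p['cy'])/p['fy'],1.])
    return p['_o']+d*(z-p['_o'][2])/d[2]
def proj(p,X):
    c=p['_R'].T@(np.array(X)-p['_o']); return [p['fx']*c[0]/c[2]+p['cx'],p['fy']*c[1]/c[2]+p['cy']]
E
python3 - <<'E'
from h import *
np.set_printoptions(precision=3,suppress=True)
s=manip.sense()
for k in s: print(k,np.round(s[k],3))
print(manip.pinch_z)
Z=dict(fixture=0,lever=20,lever_end=28,stop=0,keeper_knob=59.5,keeper_hinge=44.5,bearing=20,bushing=20,fitting=0,driver=0,spanner=0,canister=0)
for n in ['top','side','wrist']:
    p=snap(n,n+'1.png')
    print(n,p['_o'],p['_R'].tolist(),p['fx'])
    for t in Z:
        r=models.pinpoint(t,p)
        for q in r[:2]: print(t,np.round(q['position'],1),round(q['score'],2),ray(p,q['position'],Z[t]))
E
```

```text
pics
clock 0.0
joint_pos [ 1.167  0.69  -0.195  1.566  0.157  0.902 -0.215]
dq [-0.001 -0.001 -0.001  0.     0.    -0.001  0.   ]
joint_torque [  0.001 -52.756  -1.267 -15.343  -0.053   0.007   0.   ]
tool_pos [ 264.662 -565.515  237.934]
orientation [[-0.001  0.424 -0.906]
 [ 0.002 -0.906 -0.424]
 [-1.    -0.002  0.   ]]
contact_force [ 0.571  0.868 -0.56 ]
torque [0.021 0.015 0.03 ]
opening 88.119
18.700000000000003
top [ 385.597  -15.846 1291.571] [[-0.006576524318678787, -0.9806329174815046, 0.1957442987154374], [-0.9999594387157531, 0.005244534355560693, -0.007322279881902206], [0.006153880983687629, -0.19578451422700902, -0.9806276325587264]] 434.42957194165194
fixture [297.9 197.1] 0.72 [628.42   12.665   0.   ]
fixture [164.5 253.4] 0.64 [461.981 405.312   0.   ]
lever [297.1 194.9] 0.94 [631.344  14.602  20.   ]
lever [318.9 156.7] 0.24 [749.053 -51.606  20.   ]
lever_end [359.1 219.8] 0.85 [ 554.492 -167.23    28.   ]
stop [351.  185.9] 0.67 [ 662.213 -148.885    0.   ]
keeper_knob [302.6 181.2] 0.67 [664.178  -2.349  59.5  ]
keeper_hinge [358.2 219.2] 0.64 [ 554.05  -162.6
[... 1060 characters left out ...]
   59.5  ]
keeper_hinge [328.7 189.1] 0.85 [679.024 -78.494  44.5  ]
keeper_hinge [342.4 238.5] 0.72 [549.676  34.402  44.5  ]
bearing [341.4 236.3] 0.63 [568.99   11.571  20.   ]
fitting [297.1 197.6] 0.48 [753.108 -40.521   0.   ]
driver [299.7 199.1] 0.68 [744.049 -40.428   0.   ]
driver [250.3 395. ] 0.55 [470.141 405.381   0.   ]
spanner [449.4 170.6] 0.53 [ 499.886 -394.456    0.   ]
canister [410.4 149. ] 0.77 [ 637.329 -413.164    0.   ]
wrist [ 330.862 -534.918  384.188] [[0.4237333682717864, -0.87042311714265, -0.25062647457265547], [-0.9057868821069884, -0.4070689087640179, -0.11766489587200873], [0.0003959999315155592, 0.27687271563182764, -0.9609065212197855]] 292.90006555459246
```

Run:
```python
import cv2
a=cv2.imread('pics/top1.png')[120:300,230:480]; cv2.imwrite('pics/top1z.png',cv2.resize(a,None,fx=3.2,fy=3.2,interpolation=cv2.INTER_CUBIC))
a=cv2.imread('pics/side1.png')[110:290,250:500]; cv2.imwrite('pics/side1z.png',cv2.resize(a,None,fx=3.2,fy=3.2,interpolation=cv2.INTER_CUBIC))
```

```text
(no output)
```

View pics/top1.png

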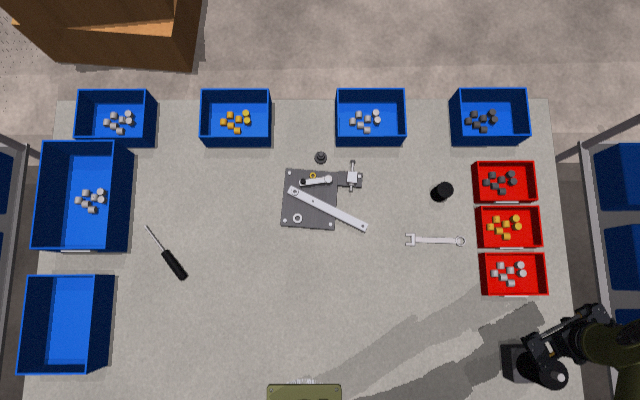

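```bash
ls pics
```

```text
side1.png
side1z.png
top1.png
top1z.png
wrist1.png
```

View pics/top1z.png

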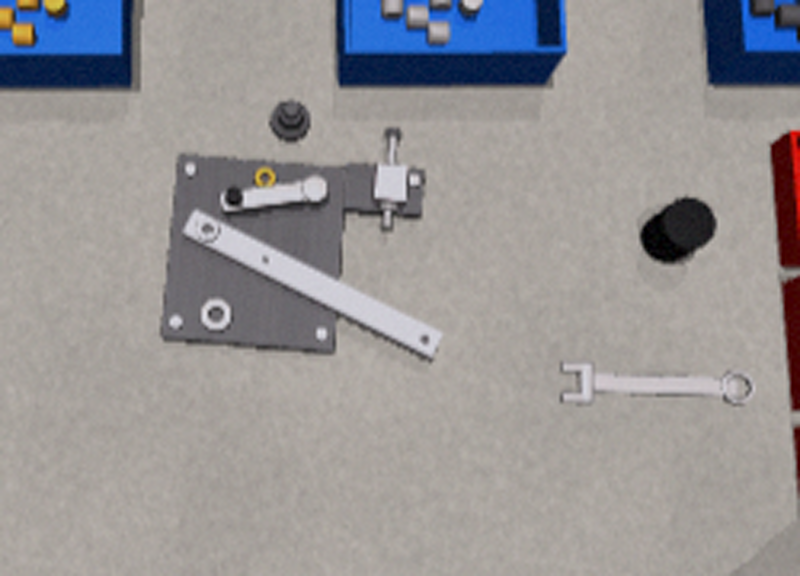

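View pics/side1z.png

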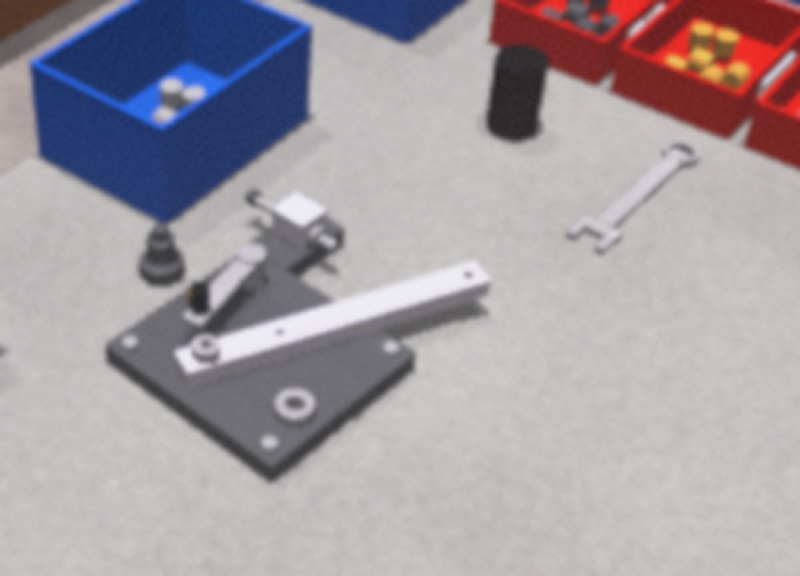

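```bash
cat >> h.py <<'E'
from scipy.optimize import least_squares
def fitfix(obs):
    # obs: list (p,uv,(fx,fy,z))
    def r(q):
        c,s=np.cos(q[2]),np.sin(q[2]); o=[]
        for p,uv,X in obs:
            o+=list(np.array(proj(p,[q[0]+c*X[0]-s*X[1],q[1]+s*X[0]+c*X[1],X[2]]))-uv)
        return o
    s=least_squares(r,[630,15,-1.6],loss='soft_l1'); return s.x,np.array(r(s.x)).reshape(-1,2)
def F2W(q,X):
    c,s=np.cos(q[2]),np.sin(q[2]); return np.array([q[0]+c*X[0]-s*X[1],q[1]+s*X[0]+c*X[1]]+list(X[2:]))
def W2F(q,X):
    c,s=np.cos(q[2]),np.sin(q[2]); d=X[0]-q[0],X[1]-q[1]; return np.array([c*d[0]+s*d[1],-s*d[0]+c*d[1]])
def R2(r): return np.round(r,2)
def cal(p): return p
E
python3 - <<'E'
from h import *
np.set_printoptions(precision=2,suppress=True)
p=snap('top')
z=lambda x,y:np.array([230+(x+.5)/3.2-.5,120+(y+.5)/3.2-.5])
obs=[(z(179,155),(-35,75,20)),(z(345,166),(125,75,20)),(z(334,352),(125,-100,20)),(z(163,338),(-35,-100,20)),(z(206,229),(0,0,46.5)),(z(314,188),(95,45,48)),(z(390,182),(165,58,46))]
obs=[(p,a,b) for a,b in obs]
q,r=fitfix(obs); print(q,np.degrees(q[2]));print(r)
for n,uv,zz in [('lever far L',(442,334),36),('lever far R',(431,360),36),('knob',(233,194),71.5),('screwtip',(387,229),28)]:
    w=ray(p,z(*uv),zz); print(n,w,W2F(q,w))
E
```

```text
[637.02  22.16  -1.65] -94.60792760853057
[[-0.58 -0.22]
 [ 0.45  0.22]
 [ 0.23 -0.15]
 [-0.66  0.18]
 [ 0.27  0.07]
 [-0.02  0.19]
 [ 0.18 -0.33]]
lever far L [ 540.89 -191.17   36.  ] [220.36 -78.68]
lever far R [ 517.3  -180.44   36.  ] [ 211.56 -103.05]
knob [664.18  -2.11  71.5 ] [22.01 29.02]
screwtip [ 640.07 -144.39   28.  ] [165.76  16.43]
```

{"fn": "play_rows", "kwargs": {"motion": [{"dp":[0.4,-2.8,-3.6],"angular":[3,0,0],"jaw":-1},{"dp":[0.8,-5.7,-7.2],"angular":[6,0,0],"jaw":-1},{"dp":[1.2,-8.5,-10.9],"angular":[9,0,0],"jaw":-1},{"dp":[1.6,-11.4,-14.5],"angular":[12,0,0],"jaw":-1},{"dp":[2,-14.2,-18.1],"angular":[15,0,0],"jaw":-1},{"dp":[2.4,-17,-21.7],"angular":[18,0,0],"jaw":-1},{"dp":[2.8,-19.8,-25.3],"angular":[21,0,0],"jaw":-1},{"dp":[3.2,-22.7,-29],"angular":[24,0,0],"jaw":-1},{"dp":[3.6,-25.5,-32.6],"angular":[27,0,0],"jaw":-1},{"dp":[4,-28.4,-36.2],"angular":[29,0,0],"jaw":-1}], "squeeze": 10}}

```text
clock: 2.83
tool_pos: [453.3, -193.9, 202.7]
orientation: [[0.001, -0.071, -0.997], [-0.0, -0.997, 0.071], [-1.0, 0.0, -0.001]]
contact_force: [1.4, -0.1, -0.8]
opening: 23.6
```

{"fn": "play_rows", "kwargs": {"motion": [{"dp":[0,0,0],"jaw":-1}]}}

```text
$.motion[0]: bad value
```

Run:
```python
from h import *
np.set_printoptions(precision=3,suppress=True)
p=snap('wrist','w2.png'); s=manip.sense()
for k in ['clock','tool_pos','orientation','contact_force','opening','joint_pos']: print(k,np.round(s[k],3))
print(p['_o'],p['_R'])
```

```text
clock 2.883
tool_pos [ 458.453 -182.702  202.026]
orientation [[ 0.004 -0.056 -0.998]
 [ 0.007 -0.998  0.056]
 [-1.    -0.007 -0.003]]
contact_force [ 2.541  6.326 -0.761]
opening 19.364
joint_pos [ 0.286  0.576  0.007  2.002 -0.022  0.562 -1.316]
[ 525.597 -198.075  348.225] [[-0.071 -0.959 -0.275]
 [-0.997  0.068  0.019]
 [ 0.     0.276 -0.961]]
```

View pics/w2.png

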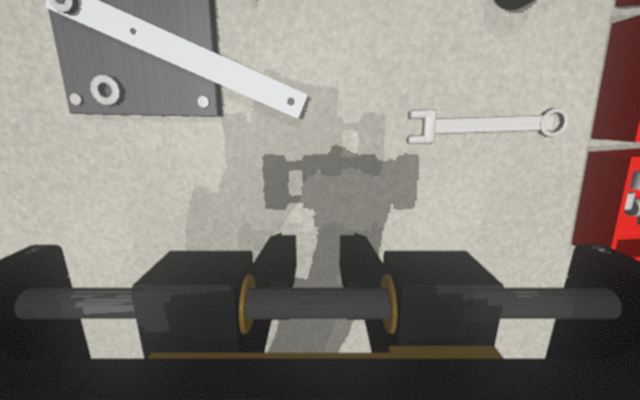

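{"fn": "play_rows", "kwargs": {"motion": [{"dp":[2,0,0],"angular":[0,0,0],"jaw":-1},{"dp":[4,0,0],"angular":[0,0,0],"jaw":-1},{"dp":[5,0,0],"angular":[0,0,0],"jaw":-1},{"dp":[5,0,0],"angular":[0,0,0],"jaw":-1},{"dp":[5,0,0],"angular":[0,0,0],"jaw":-1}]}}

```text
clock: 3.3
tool_pos: [458.5, -182.5, 151.9]
orientation: [[0.003, -0.056, -0.998], [0.007, -0.998, 0.056], [-1.0, -0.007, -0.002]]
contact_force: [-0.1, 0.1, -0.6]
opening: 0.1
```

Run:
```python
from h import *
np.set_printoptions(precision=3,suppress=True)
p=snap('top','t3.png'); s=manip.sense()
for k in ['clock','tool_pos','orientation','contact_force','opening','joint_pos']: print(k,np.round(s[k],3))
a=cv2.imread('pics/t3.png')[120:300,230:480]; cv2.imwrite('pics/t3z.png',cv2.resize(a,None,fx=3.2,fy=3.2,interpolation=cv2.INTER_CUBIC))
```

```text
clock 3.35
tool_pos [ 458.871 -182.757  152.451]
orientation [[ 0.004 -0.056 -0.998]
 [ 0.007 -0.998  0.056]
 [-1.    -0.007 -0.004]]
contact_force [0.13  0.213 0.672]
opening 0.292
joint_pos [ 0.289  0.662  0.003  2.046 -0.022  0.432 -1.316]
```

View pics/t3z.png

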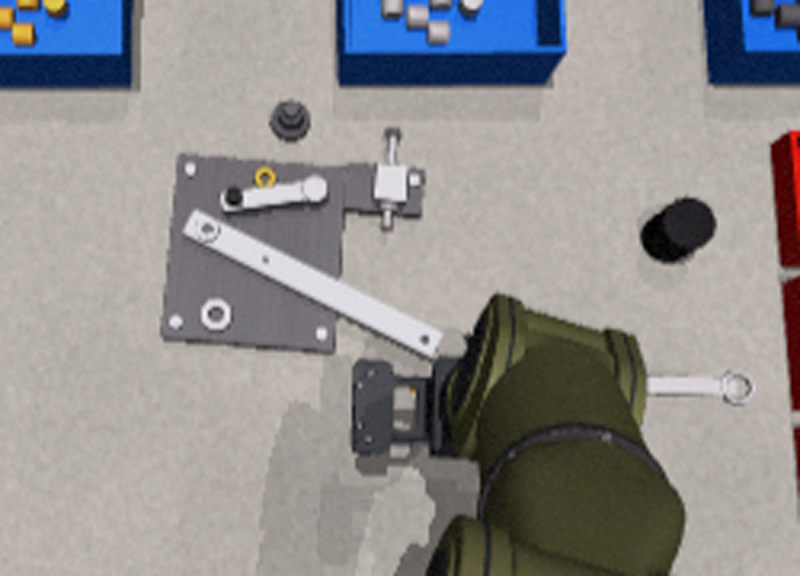

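{"fn": "play_rows", "kwargs": {"motion": [{"dp":[3,-1.4,-0.6],"angular":[0,0,0],"jaw":-1},{"dp":[6,-2.83,-1.2],"angular":[0,0,0],"jaw":-1},{"dp":[9,-2.83,-1.2],"angular":[0,0,0],"jaw":-1},{"dp":[11.5,-2.83,-1.2],"angular":[0,0,0],"jaw":-1},{"dp":[13.2,-2.83,-1.2],"angular":[0,0,0],"jaw":-1},{"dp":[13.8,-2.83,-1.2],"angular":[0,0,0],"jaw":-1},{"dp":[13.8,-2.83,-1.2],"angular":[0,0,0],"jaw":-1}]}}

```text
clock: 3.93
tool_pos: [473.0, -154.6, 14.3]
orientation: [[0.004, -0.057, -0.998], [0.007, -0.998, 0.057], [-1.0, -0.007, -0.003]]
contact_force: [-0.8, -0.0, -0.2]
opening: 0.3
```

Run:
```python
from h import *
np.set_printoptions(precision=3,suppress=True)
p=snap('side','s4.png'); s=manip.sense()
for k in ['clock','tool_pos','contact_force','opening','joint_pos']: print(k,np.round(s[k],3))
a=cv2.imread('pics/s4.png')[110:290,300:500]; cv2.imwrite('pics/s4z.png',cv2.resize(a,None,fx=3.2,fy=3.2,interpolation=cv2.INTER_CUBIC))
```

```text
clock 3.983
tool_pos [ 473.467 -154.745   15.218]
contact_force [-0.237  0.178 -0.573]
opening 0.512
joint_pos [ 0.23   0.931 -0.003  2.085 -0.038  0.123 -1.362]
```

View pics/s4z.png

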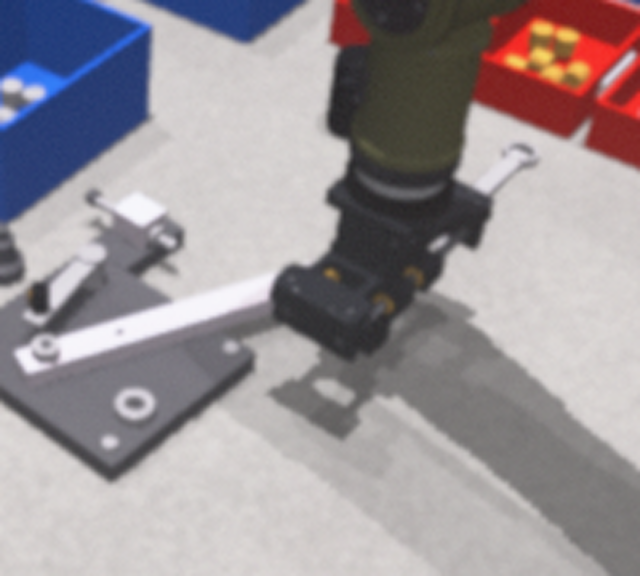

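{"fn": "play_rows", "kwargs": {"motion": [{"dp":[0,0,-1],"angular":[0,0,0],"jaw":-1},{"dp":[0,0,-2],"angular":[0,0,0],"jaw":-1},{"dp":[0,0,-3],"angular":[0,0,0],"jaw":-1},{"dp":[0,0,-3.6],"angular":[0,0,0],"jaw":-1},{"dp":[0,0,-4.2],"angular":[0,0,0],"jaw":-1},{"dp":[0,0,-5],"angular":[0,0,0],"jaw":-1},{"dp":[0,0,-6],"angular":[0,0,0],"jaw":-1},{"dp":[0,0,-7],"angular":[0,0,0],"jaw":-1},{"dp":[0,0,-8],"angular":[0,0,0],"jaw":-1},{"dp":[0,0,-8.5],"angular":[0,0,0],"jaw":-1}]}}

```text
clock: 4.82
tool_pos: [559.4, -159.8, 16.0]
orientation: [[0.006, -0.057, -0.998], [0.006, -0.998, 0.057], [-1.0, -0.006, -0.005]]
contact_force: [-0.6, 0.1, 0.3]
opening: 0.4
```

{"fn": "play_rows", "kwargs": {"motion": [{"dp":[0,0,-0.5],"angular":[0,0,0],"jaw":-1},{"dp":[0,0,-1],"angular":[0,0,0],"jaw":-1},{"dp":[0,0,-1.5],"angular":[0,0,0],"jaw":-1},{"dp":[0,0,-2],"angular":[0,0,0],"jaw":-1},{"dp":[0,0,-2],"angular":[0,0,0],"jaw":-1}]}}

```text
clock: 5.23
tool_pos: [580.8, -160.9, 16.2]
orientation: [[0.007, -0.057, -0.998], [0.006, -0.998, 0.057], [-1.0, -0.006, -0.007]]
contact_force: [1.3, 0.1, -0.4]
opening: 0.7
```

Run:
```python
from h import *
np.set_printoptions(precision=3,suppress=True)
q=[637.02,22.16,-1.65124]
p=snap('top','t5.png'); s=manip.sense()
for k in ['clock','tool_pos','contact_force','opening','joint_pos']: print(k,np.round(s[k],3))
print(W2F(q,s['tool_pos']))
a=cv2.imread('pics/t5.png')[120:300,230:480]; cv2.imwrite('pics/t5z.png',cv2.resize(a,None,fx=3.2,fy=3.2,interpolation=cv2.INTER_CUBIC))
p=snap('side','s5.png')
a=cv2.imread('pics/s5.png')[110:290,250:450]; cv2.imwrite('pics/s5z.png',cv2.resize(a,None,fx=3.2,fy=3.2,interpolation=cv2.INTER_CUBIC))
```

```text
clock 5.283
tool_pos [ 580.251 -160.812   16.16 ]
contact_force [ 1.552  0.103 -0.231]
opening 0.583
joint_pos [ 0.19   0.98   0.014  1.773 -0.05   0.384 -1.383]
[186.942 -41.882]
```

View pics/t5z.png

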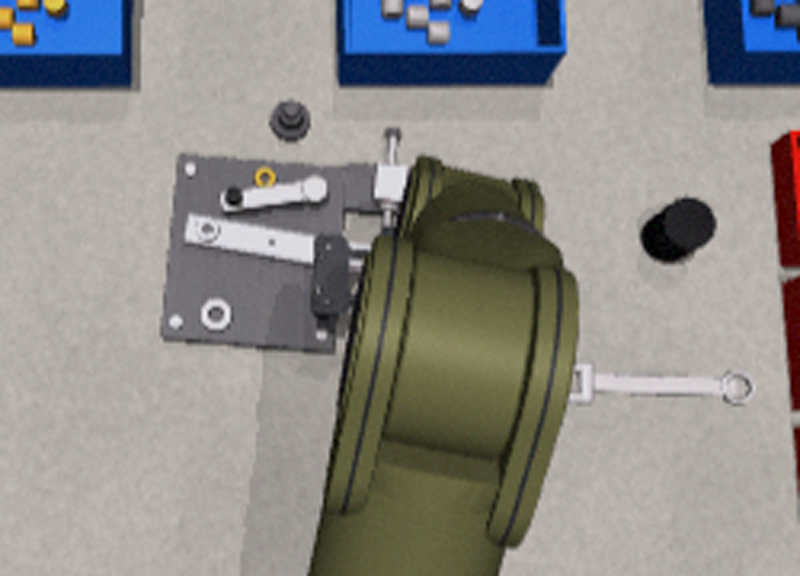

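View pics/s5z.png

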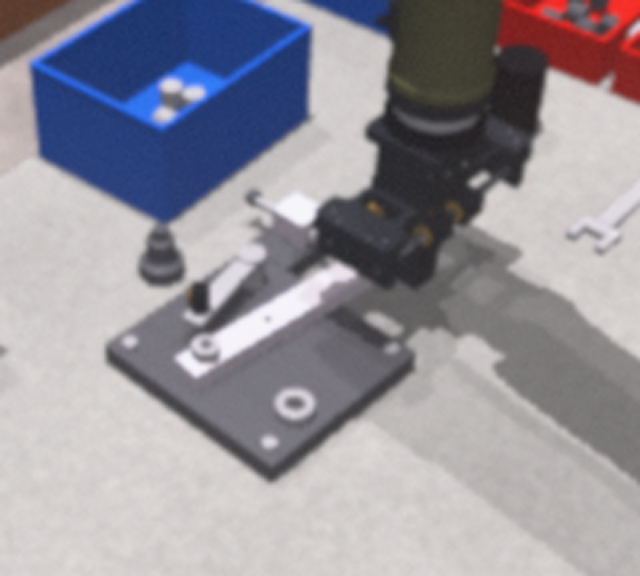

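{"fn": "play_rows", "kwargs": {"motion": [{"dp":[0,0,-0.3],"angular":[0,0,0],"jaw":-1},{"dp":[0,0,-0.6],"angular":[0,0,0],"jaw":-1},{"dp":[0,0,-0.9],"angular":[0,0,0],"jaw":-1},{"dp":[0,0,-1.2],"angular":[0,0,0],"jaw":-1},{"dp":[0,0,-1.5],"angular":[0,0,0],"jaw":-1}]}}

```text
clock: 5.75
tool_pos: [595.0, -161.8, 16.2]
orientation: [[0.006, -0.057, -0.998], [0.006, -0.998, 0.057], [-1.0, -0.006, -0.006]]
contact_force: [-0.8, -0.8, -0.5]
opening: 0.5
```

{"fn": "play_rows", "kwargs": {"motion": [{"dp":[0,0,-0.2],"angular":[0,0,0],"jaw":-1},{"dp":[0,0,-0.2],"angular":[0,0,0],"jaw":-1}]}}

```text
clock: 5.92
tool_pos: [597.8, -161.9, 16.2]
orientation: [[0.007, -0.056, -0.998], [0.006, -0.998, 0.057], [-1.0, -0.006, -0.007]]
contact_force: [0.8, 0.9, 0.2]
opening: 0.4
```

{"fn": "play_rows", "kwargs": {"motion": [{"dp":[0,0,-0.2],"angular":[0,0,0],"jaw":-1},{"dp":[0,0,-0.2],"angular":[0,0,0],"jaw":-1}]}}

```text
clock: 6.08
tool_pos: [600.3, -161.9, 16.3]
orientation: [[0.008, -0.056, -0.998], [0.006, -0.998, 0.056], [-1.0, -0.006, -0.008]]
contact_force: [-1.2, -1.0, -0.3]
opening: 0.4
```

{"fn": "play_rows", "kwargs": {"motion": [{"dp":[0,0,-0.1],"angular":[0,0,0],"jaw":-1},{"dp":[0,0,-0.1],"angular":[0,0,0],"jaw":-1}]}}

```text
clock: 6.25
tool_pos: [601.5, -161.9, 16.3]
orientation: [[0.008, -0.056, -0.998], [0.006, -0.998, 0.056], [-1.0, -0.006, -0.008]]
contact_force: [0.2, -1.0, -0.5]
opening: 0.4
```

{"fn": "play_rows", "kwargs": {"motion": [{"dp":[0,0,-0.1],"angular":[0,0,0],"jaw":-1},{"dp":[0,0,-0.1],"angular":[0,0,0],"jaw":-1}]}}

```text
clock: 6.42
tool_pos: [602.6, -162.0, 16.3]
orientation: [[0.008, -0.056, -0.998], [0.006, -0.998, 0.056], [-1.0, -0.006, -0.008]]
contact_force: [-0.7, -0.0, 0.2]
opening: 0.9
```

{"fn": "play_rows", "kwargs": {"motion": [{"dp":[0,0,-0.1],"angular":[0,0,0],"jaw":-1},{"dp":[0,0,-0.1],"angular":[0,0,0],"jaw":-1}]}}

```text
clock: 6.58
tool_pos: [603.8, -162.1, 16.3]
orientation: [[0.008, -0.056, -0.998], [0.006, -0.998, 0.056], [-1.0, -0.006, -0.008]]
contact_force: [-0.5, -0.0, 0.8]
opening: 0.5
```

{"fn": "play_rows", "kwargs": {"motion": [{"dp":[0,0,-0.1],"angular":[0,0,0],"jaw":-1},{"dp":[0,0,-0.1],"angular":[0,0,0],"jaw":-1}]}}

```text
clock: 6.75
tool_pos: [605.0, -162.2, 16.4]
orientation: [[0.009, -0.056, -0.998], [0.006, -0.998, 0.056], [-1.0, -0.006, -0.008]]
contact_force: [-0.7, -0.2, -0.1]
opening: 0.7
```

Run:
```python
from h import *
np.set_printoptions(precision=3,suppress=True)
q=[637.02,22.16,-1.65124]
p=snap('top','t6.png'); s=manip.sense()
for k in ['clock','tool_pos','contact_force','opening','joint_pos']: print(k,np.round(s[k],3))
print(W2F(q,s['tool_pos']))
a=cv2.imread('pics/t6.png')[160:240,270:390]; cv2.imwrite('pics/t6z.png',cv2.resize(a,None,fx=6,fy=6,interpolation=cv2.INTER_CUBIC))
```

```text
clock 6.8
tool_pos [ 605.004 -162.175   16.371]
contact_force [-0.699  0.034  0.181]
opening 0.324
joint_pos [ 0.183  0.997  0.018  1.698 -0.052  0.44  -1.388]
[186.312 -17.1  ]
```

View pics/t6z.png

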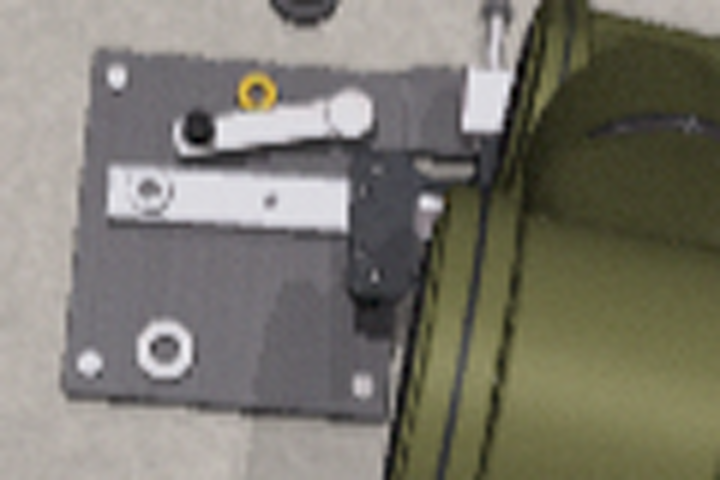

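{"fn": "play_rows", "kwargs": {"motion": [{"dp":[0,0,-0.1],"angular":[0,0,0],"jaw":-1},{"dp":[0,0,-0.1],"angular":[0,0,0],"jaw":-1}]}}

```text
clock: 6.97
tool_pos: [606.3, -162.2, 16.4]
orientation: [[0.009, -0.056, -0.998], [0.006, -0.998, 0.056], [-1.0, -0.006, -0.009]]
contact_force: [-0.9, -0.5, -0.1]
opening: 0.4
```

{"fn": "play_rows", "kwargs": {"motion": [{"dp":[0,0,-0.1],"angular":[0,0,0],"jaw":-1},{"dp":[0,0,-0.1],"angular":[0,0,0],"jaw":-1}]}}

```text
clock: 7.13
tool_pos: [607.5, -162.3, 16.4]
orientation: [[0.009, -0.056, -0.998], [0.006, -0.998, 0.056], [-1.0, -0.006, -0.009]]
contact_force: [-0.6, -0.1, 0.2]
opening: 0.5
```

{"fn": "play_rows", "kwargs": {"motion": [{"dp":[0,0,-0.1],"angular":[0,0,0],"jaw":-1},{"dp":[0,0,-0.1],"angular":[0,0,0],"jaw":-1}]}}

```text
clock: 7.3
tool_pos: [607.8, -162.3, 16.3]
orientation: [[0.008, -0.056, -0.998], [0.006, -0.998, 0.056], [-1.0, -0.006, -0.008]]
contact_force: [-3.0, 0.2, 1.9]
opening: 0.4
```

{"fn": "play_rows", "kwargs": {"motion": [{"dp":[0,0,-0.1],"angular":[0,0,0],"jaw":-1},{"dp":[0,0,-0.1],"angular":[0,0,0],"jaw":-1}]}}

```text
clock: 7.47
tool_pos: [607.8, -162.4, 16.2]
orientation: [[0.006, -0.056, -0.998], [0.006, -0.998, 0.056], [-1.0, -0.006, -0.006]]
contact_force: [-4.2, -0.4, 2.7]
opening: 0.1
```

{"fn": "play_rows", "kwargs": {"motion": [{"dp":[0,0,-0.15],"angular":[0,0,0],"jaw":-1},{"dp":[0,0,-0.2],"angular":[0,0,0],"jaw":-1},{"dp":[0,0,-0.2],"angular":[0,0,0],"jaw":-1},{"dp":[0,0,-0.2],"angular":[0,0,0],"jaw":-1}]}}

```text
clock: 7.8
tool_pos: [608.0, -162.4, 16.1]
orientation: [[0.002, -0.056, -0.998], [0.007, -0.998, 0.056], [-1.0, -0.007, -0.002]]
contact_force: [-6.9, 0.1, 4.0]
opening: 0.4
```

{"fn": "play_rows", "kwargs": {"motion": [{"dp":[0,0,-0.22],"angular":[0,0,0],"jaw":-1},{"dp":[0,0,-0.26],"angular":[0,0,0],"jaw":-1},{"dp":[0,0,-0.28],"angular":[0,0,0],"jaw":-1},{"dp":[0,0,-0.28],"angular":[0,0,0],"jaw":-1},{"dp":[0,0,-0.28],"angular":[0,0,0],"jaw":-1}]}}

```text
clock: 8.22
tool_pos: [608.0, -162.4, 15.8]
orientation: [[-0.004, -0.056, -0.998], [0.007, -0.998, 0.056], [-1.0, -0.007, 0.004]]
contact_force: [-8.2, 0.3, 6.2]
opening: 0.6
```

Run:
```python
from h import *
np.set_printoptions(precision=2,suppress=True)
for i in range(4):
    p=snap('top','t7.png'); s=manip.sense(); print(s['clock'],np.round(s['tool_pos'],2),np.round(s['contact_force'],2),np.round(s['torque'],2))
```

```text
8.2667 [ 607.99 -162.41   15.73] [-7.3  -0.5   4.84] [0.17 1.48 0.11]
8.3167 [ 608.04 -162.42   15.76] [-7.58  0.05  5.71] [0.1  1.49 0.12]
8.3667 [ 608.03 -162.41   15.76] [-7.29 -0.25  4.84] [0.08 1.49 0.09]
8.4167 [ 608.06 -162.42   15.79] [-7.4   0.02  4.69] [0.16 1.47 0.08]
```

{"fn": "play_rows", "kwargs": {"motion": [{"dp":[-0.05,0,-0.3],"angular":[0,0,0],"jaw":-1},{"dp":[-0.05,0,-0.36],"angular":[0,0,0],"jaw":-1},{"dp":[-0.05,0,-0.38],"angular":[0,0,0],"jaw":-1},{"dp":[-0.05,0,-0.38],"angular":[0,0,0],"jaw":-1},{"dp":[-0.05,0,-0.38],"angular":[0,0,0],"jaw":-1}]}}

```text
clock: 8.83
tool_pos: [608.1, -162.4, 15.7]
orientation: [[-0.011, -0.057, -0.998], [0.008, -0.998, 0.057], [-1.0, -0.008, 0.012]]
contact_force: [-8.6, 0.6, 5.9]
opening: 0.4
```

Run:
```python
from h import *
np.set_printoptions(precision=2,suppress=True)
for i in range(4):
    p=snap('top','t7.png'); s=manip.sense(); print(s['clock'],np.round(s['tool_pos'],2),np.round(s['contact_force'],2),np.round(s['torque'],2))
```

```text
8.8833 [ 608.06 -162.45   15.74] [-9.33  0.06  6.19] [0.15 1.69 0.08]
8.9333 [ 608.06 -162.43   15.74] [-8.13 -0.11  5.78] [0.12 1.74 0.09]
8.9833 [ 608.06 -162.42   15.75] [-9.35 -0.25  5.4 ] [0.16 1.69 0.12]
9.0333 [ 608.1  -162.45   15.75] [-8.88 -0.42  5.07] [0.18 1.75 0.08]
```

{"fn": "play_rows", "kwargs": {"motion": [{"dp":[-0.05,0,-0.36],"angular":[0,0,0],"jaw":-1},{"dp":[-0.05,0,-0.4],"angular":[0,0,0],"jaw":-1},{"dp":[-0.05,0,-0.4],"angular":[0,0,0],"jaw":-1},{"dp":[-0.05,0,-0.4],"angular":[0,0,0],"jaw":-1},{"dp":[-0.05,0,-0.4],"angular":[0,0,0],"jaw":-1},{"dp":[-0.05,0,-0.4],"angular":[0,0,0],"jaw":-1},{"dp":[-0.05,0,-0.4],"angular":[0,0,0],"jaw":-1},{"dp":[-0.05,0,-0.4],"angular":[0,0,0],"jaw":-1},{"dp":[-0.05,0,-0.4],"angular":[0,0,0],"jaw":-1},{"dp":[-0.05,0,-0.4],"angular":[0,0,0],"jaw":-1}]}}

```text
clock: 9.87
tool_pos: [608.1, -162.5, 15.7]
orientation: [[-0.019, -0.057, -0.998], [0.009, -0.998, 0.057], [-1.0, -0.008, 0.02]]
contact_force: [-9.3, 0.8, 6.0]
opening: 0.7
```

Run:
```python
from h import *
np.set_printoptions(precision=2,suppress=True)
for i in range(4):
    p=snap('top','t7.png'); s=manip.sense(); print(s['clock'],np.round(s['tool_pos'],2),np.round(s['contact_force'],2))
a=cv2.imread('pics/t7.png')[160:240,270:390]; cv2.imwrite('pics/t7z.png',cv2.resize(a,None,fx=6,fy=6,interpolation=cv2.INTER_CUBIC))
```

```text
9.9167 [ 608.03 -162.45   15.73] [-9.96  0.75  5.92]
9.9667 [ 608.03 -162.45   15.71] [-9.09  0.53  6.06]
10.0167 [ 608.02 -162.45   15.7 ] [-9.65  0.1   4.78]
10.0667 [ 608.05 -162.46   15.71] [-9.    0.31  5.26]
```

View pics/t7z.png

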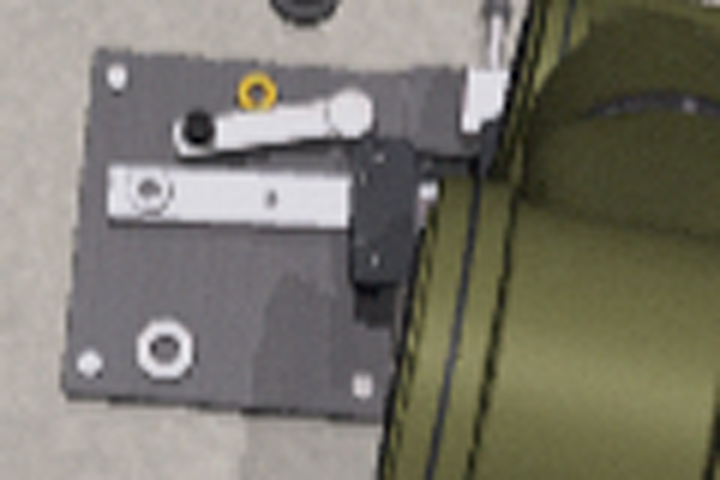

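{"fn": "play_rows", "kwargs": {"motion": [{"dp":[0,0,0],"angular":[0,0,0],"jaw":-1},{"dp":[0,0,0.4],"angular":[0,0,0],"jaw":-1},{"dp":[0,0,1.2],"angular":[0,0,0],"jaw":-1},{"dp":[0,0,2.5],"angular":[0,0,0],"jaw":-1},{"dp":[-0.5,0,3.5],"angular":[0,0,0],"jaw":-1},{"dp":[-3,0,4],"angular":[0,0,0],"jaw":-1},{"dp":[-6,0,4],"angular":[0,0,0],"jaw":-1},{"dp":[-9,0,4],"angular":[0,0,0],"jaw":-1},{"dp":[-12,0,4],"angular":[0,0,0],"jaw":-1},{"dp":[-15,0,4],"angular":[0,0,0],"jaw":-1}]}}

```text
clock: 10.9
tool_pos: [572.5, -161.4, 168.3]
orientation: [[-0.016, -0.056, -0.998], [0.009, -0.998, 0.056], [-1.0, -0.008, 0.016]]
contact_force: [1.2, 0.4, -0.6]
opening: 0.5
```

{"fn": "play_rows", "kwargs": {"motion": [{"dp":[0,0,3],"angular":[0,-1,0],"jaw":-1},{"dp":[0,0,6],"angular":[0,-1,0],"jaw":-1},{"dp":[0,0,8],"angular":[0,-1,0],"jaw":-1},{"dp":[0,0,8],"angular":[0,-1,0],"jaw":-1}]}}

```text
clock: 11.23
tool_pos: [488.9, -156.9, 170.2]
orientation: [[-0.036, -0.058, -0.998], [0.01, -0.998, 0.057], [-0.999, -0.008, 0.036]]
contact_force: [-0.7, 0.9, 0.5]
opening: 0.7
```

Run:
```python
from h import *
np.set_printoptions(precision=2,suppress=True)
p=snap('top','t8.png'); s=manip.sense(); print(s['clock'],np.round(s['tool_pos'],2),np.round(s['contact_force'],2),np.round(s['orientation'],3))
a=cv2.imread('pics/t8.png')[150:240,270:390]; cv2.imwrite('pics/t8z.png',cv2.resize(a,None,fx=6.5,fy=6.5,interpolation=cv2.INTER_CUBIC))
for t,z in [('keeper_knob',59.5),('keeper_hinge',44.5),('lever_end',28)]:
  for r in models.pinpoint(t,p)[:2]: print(t,r['score'],r['position'],ray(p,r['position'],z))
p=snap('wrist','w8.png')
for t,z in [('keeper_knob',59.5),('keeper_hinge',44.5),('lever_end',28)]:
  for r in models.pinpoint(t,p)[:2]: print(t,r['score'],r['position'],ray(p,r['position'],z))
```

```text
11.2833 [ 491.95 -156.95  170.19] [ 1.11 -0.06 -0.41] [[-0.03 -0.06 -1.  ]
 [ 0.01 -1.    0.06]
 [-1.   -0.01  0.03]]
keeper_knob 0.73 [302.5, 181.6] [662.99  -2.05  59.5 ]
keeper_hinge 0.48 [331.0, 180.2] [670.15 -85.8   44.5 ]
lever_end 0.97 [363.7, 192.3] [ 636.59 -183.24   28.  ]
keeper_hinge 0.21 [580.2, 10.7] [ 630.89 -371.16   44.5 ]
lever_end 0.62 [337.7, 28.7] [ 632.92 -179.83   28.  ]
```

View pics/t8z.png

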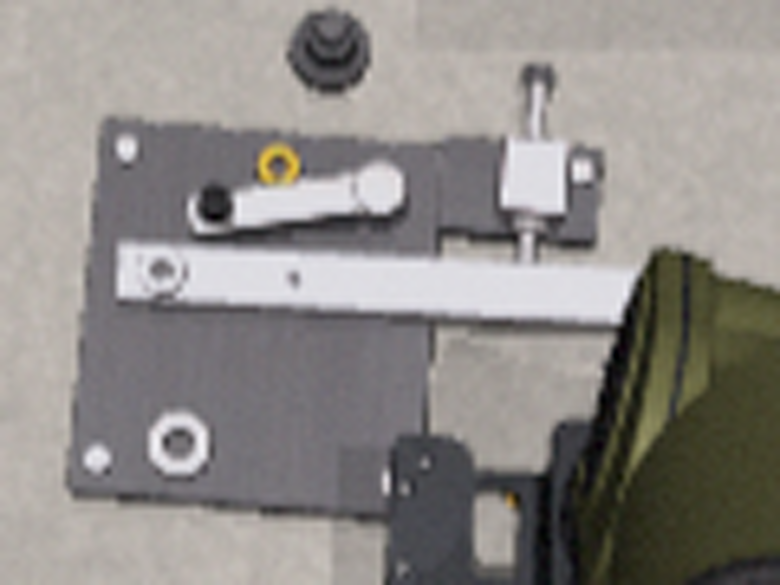

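View pics/w8.png

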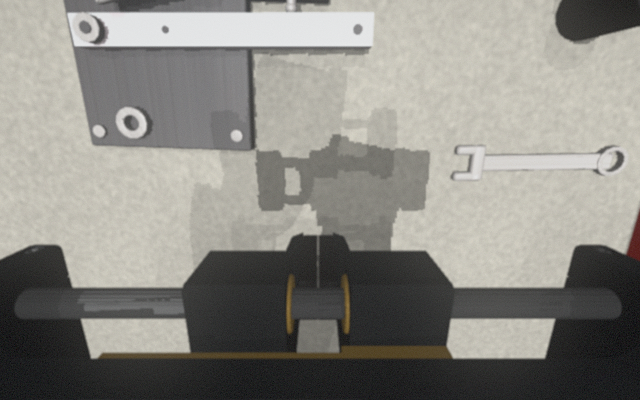

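{"fn": "play_rows", "kwargs": {"motion": [{"dp":[0.5,-2.4,-2.4],"angular":[0,0.6,0],"jaw":0},{"dp":[1,-5,-5],"angular":[0,1.2,0],"jaw":0},{"dp":[1.5,-7.7,-7.7],"angular":[0,1.8,0],"jaw":0},{"dp":[2,-10.5,-10.4],"angular":[0,1.8,0],"jaw":0},{"dp":[2.5,-13,-13],"angular":[0,1.8,0],"jaw":0},{"dp":[3,-15.2,-15],"angular":[0,1.8,0],"jaw":0},{"dp":[3.5,-16.4,-16.2],"angular":[0,1.8,0],"jaw":0},{"dp":[3.5,-16.4,-16.3],"angular":[0,1.8,0],"jaw":0},{"dp":[3.5,-16.4,-16.3],"angular":[0,1.8,0],"jaw":0}]}}

```text
clock: 12.38
tool_pos: [664.4, -1.0, 129.6]
orientation: [[-0.002, -0.054, -0.999], [0.008, -0.999, 0.054], [-1.0, -0.008, 0.002]]
contact_force: [-0.8, -1.3, -0.9]
opening: 44.1
```

Run:
```python
from h import *
np.set_printoptions(precision=2,suppress=True)
s=manip.sense(); print(s['clock'],np.round(s['tool_pos'],2),np.round(s['contact_force'],2),s['opening'],np.round(s['orientation'],3),np.round(s['joint_pos'],2))
p=snap('wrist','w9.png')
print(proj(p,[664.5,-2,71.5]),proj(p,[664.5,-2,47.5]))
for t,z in [('keeper_knob',59.5),('keeper_hinge',44.5)]:
  for r in models.pinpoint(t,p)[:2]: print(t,r['score'],r['position'],ray(p,r['position'],z))
p=snap('side','s9.png')
a=cv2.imread('pics/s9.png')[110:290,250:450]; cv2.imwrite('pics/s9z.png',cv2.resize(a,None,fx=3.2,fy=3.2,interpolation=cv2.INTER_CUBIC))
```

```text
12.3833 [664.43  -0.99 129.57] [-0.82 -1.29 -0.92] 44.05660449720672 [[-0.   -0.05 -1.  ]
 [ 0.01 -1.    0.05]
 [-1.   -0.01  0.  ]] [-0.1   0.87  0.07  1.53 -0.09  0.74 -1.61]
[np.float64(320.8526361280974), np.float64(216.51394023681314)] [np.float64(320.78205694293825), np.float64(206.56870227554253)]
keeper_knob 0.77 [315.8, 205.6] [669.32   1.62  59.5 ]
keeper_hinge 0.83 [409.6, 183.8] [679.06 -74.34  44.5 ]
```

View pics/w9.png

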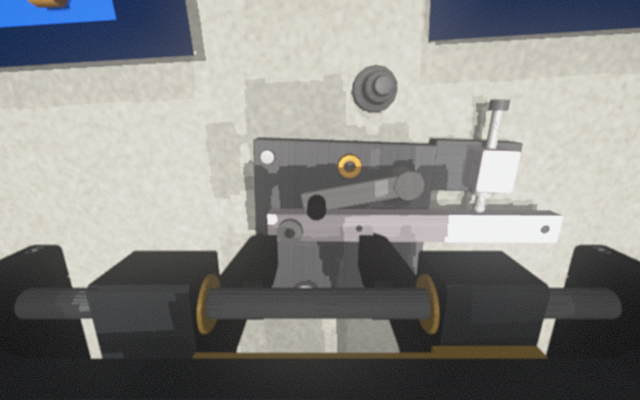

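View pics/s9z.png

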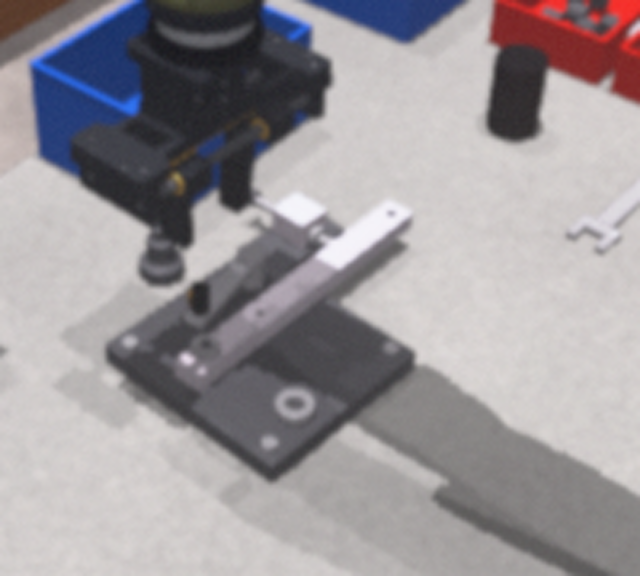

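{"fn": "play_rows", "kwargs": {"motion": [{"dp":[2,0,-0.2],"angular":[0,0,0],"jaw":0},{"dp":[4,0,-0.2],"angular":[0,0,0],"jaw":0},{"dp":[5.5,0,-0.2],"angular":[0,0,0],"jaw":0},{"dp":[6.5,0,-0.2],"angular":[0,0,0],"jaw":0},{"dp":[7.2,0,-0.2],"angular":[0,0,0],"jaw":0},{"dp":[7.6,0,-0.2],"angular":[0,0,0],"jaw":0},{"dp":[7.6,0,-0.2],"angular":[0,0,0],"jaw":0}]}}

```text
clock: 13.17
tool_pos: [665.2, -3.9, 54.6]
orientation: [[-0.002, -0.059, -0.998], [0.007, -0.998, 0.059], [-1.0, -0.007, 0.002]]
contact_force: [0.5, -0.9, -0.2]
opening: 43.9
```

Run:
```python
from h import *
np.set_printoptions(precision=2,suppress=True)
s=manip.sense(); print(s['clock'],np.round(s['tool_pos'],2),np.round(s['contact_force'],2),s['opening'])
p=snap('wrist','w10.png')
for t,z in [('keeper_knob',59.5),('keeper_hinge',44.5)]:
  for r in models.pinpoint(t,p)[:2]: print(t,r['score'],r['position'],ray(p,r['position'],z))
p=snap('side','s10.png')
a=cv2.imread('pics/s10.png')[150:270,250:400]; cv2.imwrite('pics/s10z.png',cv2.resize(a,None,fx=4.5,fy=4.5,interpolation=cv2.INTER_CUBIC))
```

```text
13.1667 [665.2   -3.89  54.57] [ 0.5  -0.88 -0.2 ] 43.93890850005997
keeper_knob 0.92 [314.4, 249.4] [669.68  -1.59  59.5 ]
keeper_knob 0.74 [440.4, 217.6] [683.77 -66.48  59.5 ]
```

View pics/w10.png

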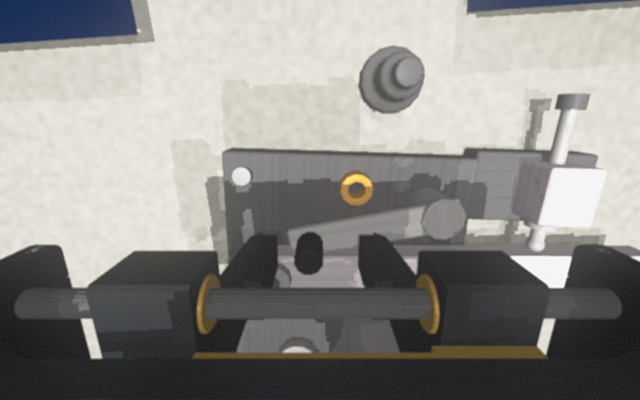

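View pics/s10z.png

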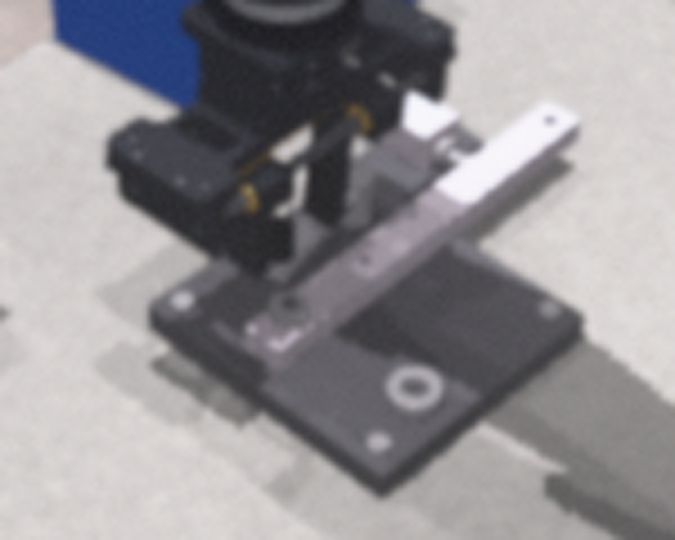

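{"fn": "play_rows", "kwargs": {"motion": [{"dp":[0.1,-0.35,-0.35],"angular":[0,0,0],"jaw":0},{"dp":[0.1,-0.35,-0.35],"angular":[0,0,0],"jaw":-0.5},{"dp":[0.1,-0.35,-0.35],"angular":[0,0,0],"jaw":-0.7},{"dp":[0.1,-0.35,-0.35],"angular":[0,0,0],"jaw":-1},{"dp":[0.1,-0.35,-0.35],"angular":[0,0,0],"jaw":-1},{"dp":[0.1,-0.35,-0.35],"angular":[0,0,0],"jaw":-1}], "squeeze": 6}}

```text
clock: 13.87
tool_pos: [669.8, 0.5, 54.8]
orientation: [[0.0, -0.058, -0.998], [0.008, -0.998, 0.058], [-1.0, -0.008, 0.0]]
contact_force: [0.2, -2.2, -0.4]
opening: 14.9
```

Run:
```python
from h import *
np.set_printoptions(precision=2,suppress=True)
s=manip.sense(); print(s['clock'],np.round(s['tool_pos'],2),np.round(s['contact_force'],2),s['opening'])
p=snap('wrist','w11.png')
for t,z in [('keeper_knob',59.5),('keeper_hinge',44.5)]:
  for r in models.pinpoint(t,p)[:2]: print(t,r['score'],r['position'],ray(p,r['position'],z))
```

```text
13.8667 [669.79   0.54  54.81] [ 0.19 -2.18 -0.4 ] 14.90047806525215
keeper_knob 0.61 [319.0, 259.9] [667.9    0.77  59.5 ]
keeper_hinge 0.61 [447.1, 222.2] [679.58 -72.24  44.5 ]
```

View pics/w11.png

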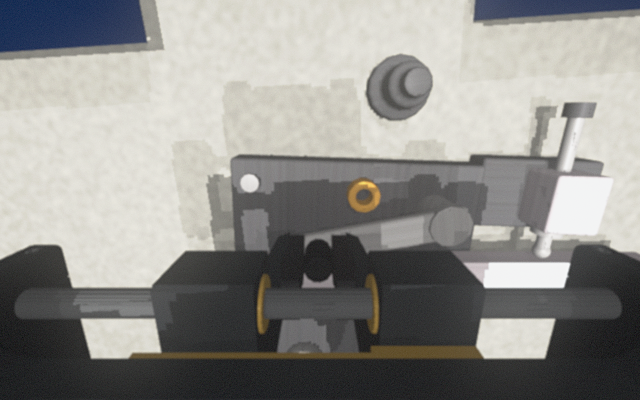

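{"fn": "play_rows", "kwargs": {"motion": [{"dp":[0,0.1,0.5],"angular":[0,0,0],"jaw":-1},{"dp":[0,0.26,0.98],"angular":[0,0,0],"jaw":-1},{"dp":[0,0.44,1.45],"angular":[0,0,0],"jaw":-1},{"dp":[0,0.65,1.91],"angular":[0,0,0],"jaw":-1},{"dp":[0,0.9,2.37],"angular":[0,0,0],"jaw":-1},{"dp":[0,1.16,2.8],"angular":[0,0,0],"jaw":-1},{"dp":[0,1.46,3.2],"angular":[0,0,0],"jaw":-1},{"dp":[0,1.79,3.58],"angular":[0,0,0],"jaw":-1},{"dp":[0,2.15,3.95],"angular":[0,0,0],"jaw":-1},{"dp":[0,2.52,4.3],"angular":[0,0,0],"jaw":-1}]}}

```text
clock: 14.85
tool_pos: [622.9, -20.1, 54.6]
orientation: [[-0.004, -0.056, -0.998], [0.011, -0.998, 0.056], [-1.0, -0.011, 0.005]]
contact_force: [-3.4, 5.9, 4.4]
opening: 14.2
```

Run:
```python
from h import *
np.set_printoptions(precision=2,suppress=True)
s=manip.sense(); print(s['clock'],np.round(s['tool_pos'],2),np.round(s['contact_force'],2),s['opening'])
p=snap('wrist','w12.png')
for t,z in [('keeper_knob',59.5),('keeper_hinge',44.5)]:
  for r in models.pinpoint(t,p)[:2]: print(t,r['score'],r['position'],ray(p,r['position'],z))
```

```text
14.85 [622.92 -20.08  54.59] [-3.4   5.93  4.44] 14.18369397150623
keeper_knob 0.71 [318.2, 248.1] [628.05 -19.83  59.5 ]
keeper_hinge 0.64 [415.7, 139.7] [679.82 -73.34  44.5 ]
```

View pics/w12.png

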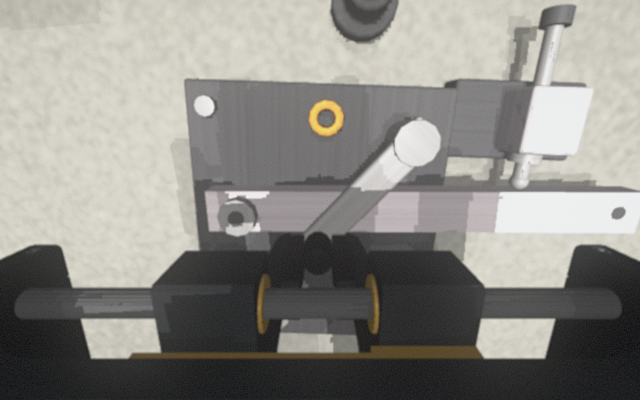

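{"fn": "play_rows", "kwargs": {"motion": [{"dp":[0,0.25,0.2],"angular":[0,0,0],"jaw":-1},{"dp":[0,0.52,0.37],"angular":[0,0,0],"jaw":-1},{"dp":[0,0.85,0.58],"angular":[0,0,0],"jaw":-1},{"dp":[0,1.18,0.79],"angular":[0,0,0],"jaw":-1},{"dp":[0,1.53,0.97],"angular":[0,0,0],"jaw":-1},{"dp":[0,1.87,1.14],"angular":[0,0,0],"jaw":-1},{"dp":[0,2.59,1.41],"angular":[0,0,0],"jaw":-1},{"dp":[0,3.34,1.59],"angular":[0,0,0],"jaw":-1},{"dp":[0,4.1,1.67],"angular":[0,0,0],"jaw":-1},{"dp":[0,4.1,1.67],"angular":[0,0,0],"jaw":-1}]}}

```text
clock: 15.83
tool_pos: [602.2, -65.5, 54.1]
orientation: [[-0.007, -0.061, -0.998], [0.006, -0.998, 0.061], [-1.0, -0.006, 0.007]]
contact_force: [-1.8, -0.7, 0.7]
opening: 14.8
```

Run:
```python
from h import *
np.set_printoptions(precision=2,suppress=True)
s=manip.sense(); print(s['clock'],np.round(s['tool_pos'],2),np.round(s['contact_force'],2),s['opening'])
p=snap('wrist','w13.png')
for t,z in [('keeper_knob',59.5),('keeper_hinge',44.5)]:
  for r in models.pinpoint(t,p)[:2]: print(t,r['score'],r['position'],ray(p,r['position'],z))
```

```text
15.8333 [602.24 -65.47  54.14] [-1.84 -0.65  0.68] 14.777886574319705
keeper_knob 0.59 [320.3, 253.5] [604.43 -66.14  59.5 ]
keeper_hinge 0.95 [326.5, 105.7] [678.51 -73.69  44.5 ]
```

View pics/w13.png

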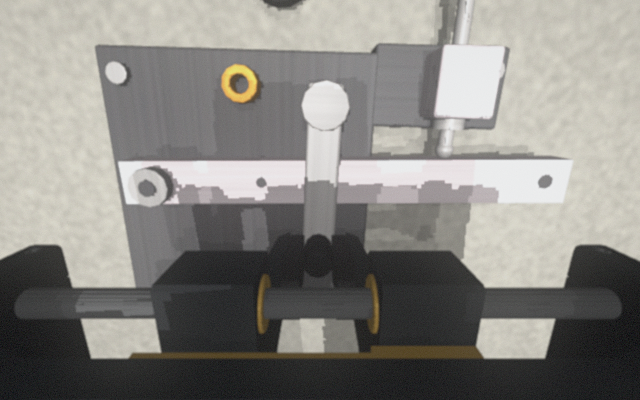

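```bash
cat > m.py <<'E'
from h import *
np.set_printoptions(precision=2,suppress=True)
def ang(p,a,b,z):
    A,B=ray(p,a,z),ray(p,b,z); return A,B,np.degrees(np.arctan2(B[1]-A[1],B[0]-A[0]))
E
python3 - <<'E'
from m import *
a=cv2.imread('pics/w13.png')[30:260,90:400]; cv2.imwrite('pics/w13z.png',cv2.resize(a,None,fx=2.55,fy=2.55,interpolation=cv2.INTER_CUBIC))
p=snap('wrist','w14.png'); s=manip.sense(); print(s['clock'],np.round(s['tool_pos'],2))
for n,u,v,z in [('lever top',(122,161),(568,158),36),('lever bot',(125,203),(568,203),36),('strip L',(308,150),(305,235),47.5),('strip R',(338,150),(336,235),47.5),('plate top',(97,45),(375,52),20)]:
    print(n,*ang(p,u,v,z))
E
```

```text
16.0333 [602.63 -62.83  54.12]
lever top [656.29  44.64  36.  ] [ 643.33 -203.73   36.  ] -92.98574695596018
lever bot [631.77  49.06  36.  ] [ 616.89 -208.45   36.  ] -93.30679206385362
strip L [657.64 -60.71  47.5 ] [610.5  -55.76  47.5 ] 173.99554599634746
strip R [656.72 -76.11  47.5 ] [609.51 -73.09  47.5 ] 176.33907339447188
plate top [718.96  53.42  20.  ] [ 705.99 -100.25   20.  ] -94.82401627027937
```

View pics/w13z.png

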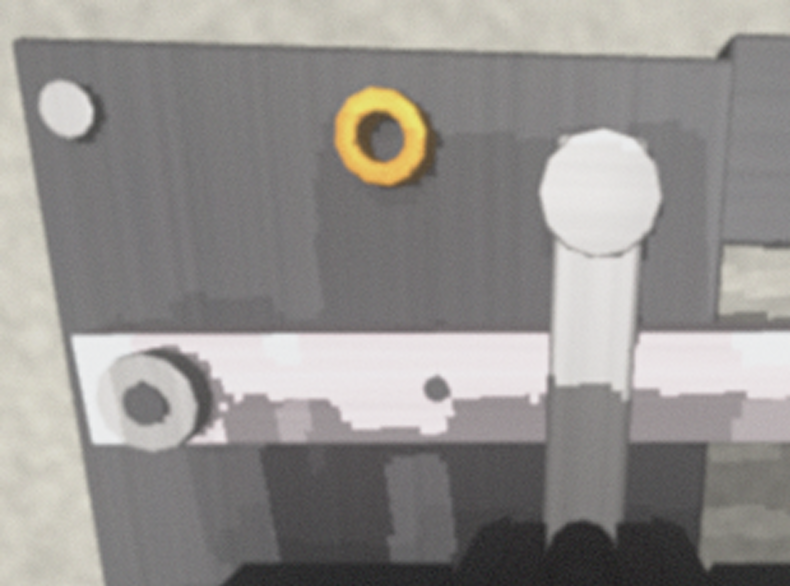

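{"fn": "play_rows", "kwargs": {"motion": [{"dp":[0,0.12,0],"angular":[0,0,0],"jaw":-1},{"dp":[0,0.26,0],"angular":[0,0,0],"jaw":-1},{"dp":[0,0.26,0],"angular":[0,0,0],"jaw":-1},{"dp":[0,0.26,0],"angular":[0,0,0],"jaw":-1},{"dp":[0,0.26,0],"angular":[0,0,0],"jaw":-1}]}}

```text
clock: 16.45
tool_pos: [602.4, -65.0, 54.1]
orientation: [[-0.007, -0.059, -0.998], [0.008, -0.998, 0.059], [-1.0, -0.008, 0.007]]
contact_force: [-3.3, 0.9, 1.2]
opening: 14.6
```

Run:
```python
from m import *
s=manip.sense(); print(s['clock'],np.round(s['tool_pos'],2),np.round(s['contact_force'],2))
p=snap('wrist','w15.png'); s=manip.sense(); print(s['clock'],np.round(s['tool_pos'],2))
a=cv2.imread('pics/w15.png')[30:260,90:400]; cv2.imwrite('pics/w15z.png',cv2.resize(a,None,fx=2.55,fy=2.55,interpolation=cv2.INTER_CUBIC))
import pickle; pickle.dump({k:p[k] for k in ['_o','_R','fx','fy','cx','cy']},open('p15.pkl','wb'))
```

```text
16.45 [602.44 -64.96  54.11] [-3.25  0.91  1.23]
16.5 [602.48 -64.95  54.13]
```

View pics/w15z.png

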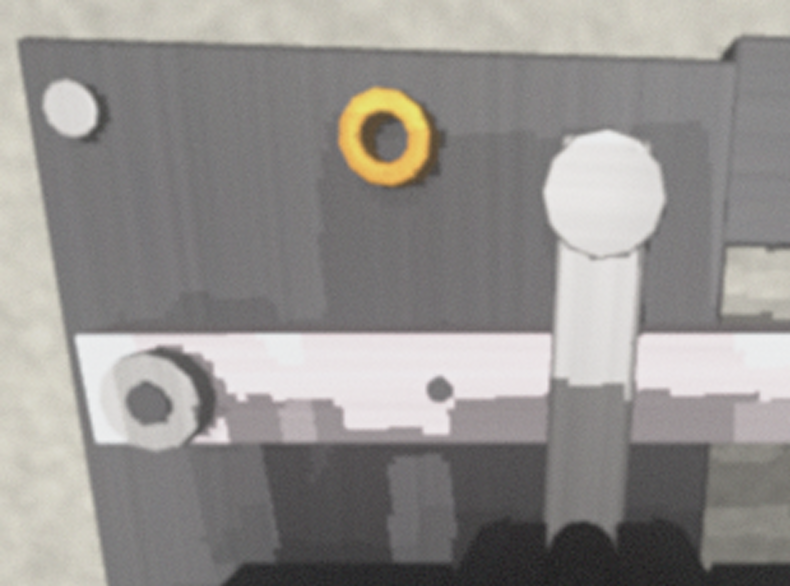

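Run:
```python
from m import *
import pickle
p=pickle.load(open('p15.pkl','rb'))
z=lambda x,y:(90+(x+.5)/2.55-.5,30+(y+.5)/2.55-.5)
for n,u,v,h in [('strip L',(557,265),(546,520),47),('strip R',(641,265),(625,520),47),('plate top',(22,38),(728,61),20),('plate left',(22,38),(108,586),20),('plate right',(735,61),(722,310),20),('lever T',(78,332),(790,331),36),('lever B',(97,444),(790,442),36)]:
    print(n,*ang(p,z(*u),z(*v),h))
print('hinge',ray(p,z(604,193),50),ray(p,z(604,193),47.5))
print('pin',ray(p,z(151,400),46.5), 'bolt')
```

```text
strip L [665.74 -62.9   47.  ] [611.07 -56.74  47.  ] 173.57449171867708
strip R [664.76 -79.6   47.  ] [610.1 -74.1  47. ] 174.25712774772822
plate top [718.91  51.18  20.  ] [ 705.11 -101.85   20.  ] -95.15375859101411
plate left [718.91  51.18  20.  ] [586.98  64.12  20.  ] 174.3963700420339
plate right [ 705.02 -103.37   20.  ] [ 651.16 -100.25   20.  ] 176.68685178897613
lever T [656.74  43.92  36.  ] [ 647.95 -112.29   36.  ] -93.22296224515966
lever B [630.96  46.02  36.  ] [ 622.48 -112.8    36.  ] -93.05771977042487
hinge [678.78 -72.86  50.  ] [678.83 -72.92  47.5 ]
pin [642.84  24.74  46.5 ] bolt
```

{"fn": "play_rows", "kwargs": {"motion": [{"dp":[0,0.1,0],"angular":[0,0,0],"jaw":-1},{"dp":[0,0.16,0],"angular":[0,0,0],"jaw":-1},{"dp":[0,0.16,0],"angular":[0,0,0],"jaw":-1},{"dp":[0,0.16,0],"angular":[0,0,0],"jaw":-1},{"dp":[0,0.16,0],"angular":[0,0,0],"jaw":-1}]}}

```text
clock: 16.92
tool_pos: [602.4, -66.5, 54.1]
orientation: [[-0.007, -0.059, -0.998], [0.008, -0.998, 0.059], [-1.0, -0.008, 0.007]]
contact_force: [-2.8, 1.5, 1.0]
opening: 14.8
```

{"fn": "play_rows", "kwargs": {"motion": [{"dp":[0,0,0],"angular":[0,0,0],"jaw":-0.5},{"dp":[0,0,0],"angular":[0,0,0],"jaw":-0.3},{"dp":[0,0,0],"angular":[0,0,0],"jaw":-0.2},{"dp":[0,0,0],"angular":[0,0,0],"jaw":-0.2}]}}

```text
clock: 17.25
tool_pos: [603.1, -67.0, 54.2]
orientation: [[-0.005, -0.059, -0.998], [0.008, -0.998, 0.059], [-1.0, -0.008, 0.006]]
contact_force: [-0.3, 0.5, -0.1]
opening: 35.3
```

Run:
```python
from m import *
s=manip.sense(); print(s['clock'],np.round(s['tool_pos'],2),np.round(s['contact_force'],2),s['opening'])
p=snap('wrist','w16.png'); 
a=cv2.imread('pics/w16.png')[30:260,90:400]; cv2.imwrite('pics/w16z.png',cv2.resize(a,None,fx=2.55,fy=2.55,interpolation=cv2.INTER_CUBIC))
import pickle; pickle.dump({k:p[k] for k in ['_o','_R','fx','fy','cx','cy']},open('p16.pkl','wb'))
```

```text
17.25 [603.07 -67.    54.24] [-0.31  0.47 -0.06] 35.29669571730154
```

View pics/w16z.png

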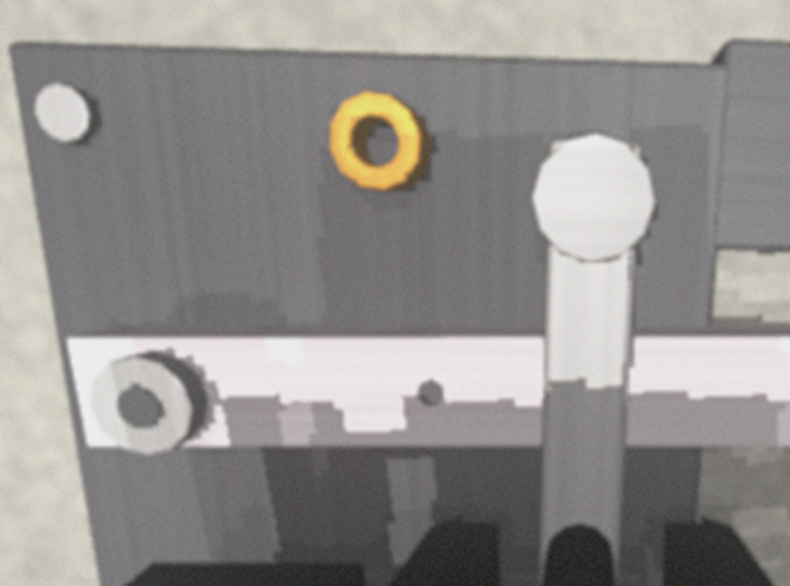

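Released. Lift straight up and retreat, then check from above.

{"fn": "play_rows", "kwargs": {"motion": [{"dp":[-2,0,0],"angular":[0,0,0],"jaw":-0.2},{"dp":[-5,0,0],"angular":[0,0,0],"jaw":-0.2},{"dp":[-9,0,0],"angular":[0,0,0],"jaw":-0.2},{"dp":[-12,0,2],"angular":[0,0,0],"jaw":-0.2},{"dp":[-13,0,5],"angular":[0,0,0],"jaw":-0.2},{"dp":[-14,0,8],"angular":[0,0,0],"jaw":-0.2},{"dp":[-14,0,11],"angular":[0,0,0],"jaw":-0.2},{"dp":[-14,0,14],"angular":[0,0,0],"jaw":-0.2},{"dp":[-14,0,14],"angular":[0,0,0],"jaw":-0.2},{"dp":[-14,0,14],"angular":[0,0,0],"jaw":-0.2}]}}

```text
clock: 18.13
tool_pos: [462.8, -59.9, 195.5]
orientation: [[-0.006, -0.059, -0.998], [0.008, -0.998, 0.059], [-1.0, -0.008, 0.007]]
contact_force: [1.0, -0.3, -0.5]
opening: 35.6
```

Run:
```python
from m import *
s=manip.sense(); print(s['clock'],np.round(s['tool_pos'],2),np.round(s['contact_force'],2),s['opening'])
p=snap('top','t17.png'); 
a=cv2.imread('pics/t17.png')[145:240,270:390]; cv2.imwrite('pics/t17z.png',cv2.resize(a,None,fx=6.2,fy=6.2,interpolation=cv2.INTER_CUBIC))
w=snap('wrist','w17.png')
```

```text
18.1333 [462.79 -59.95 195.48] [ 0.96 -0.33 -0.55] 35.61435436181301
```

View pics/t17z.png

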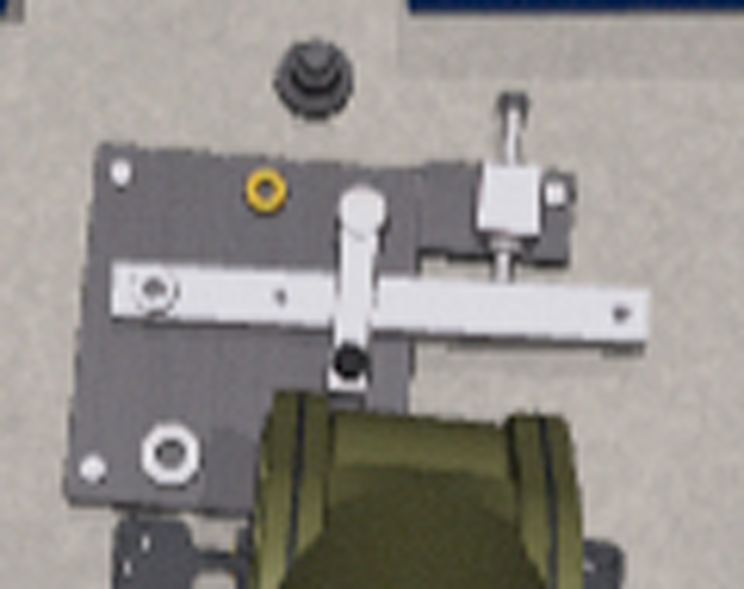

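View pics/w17.png

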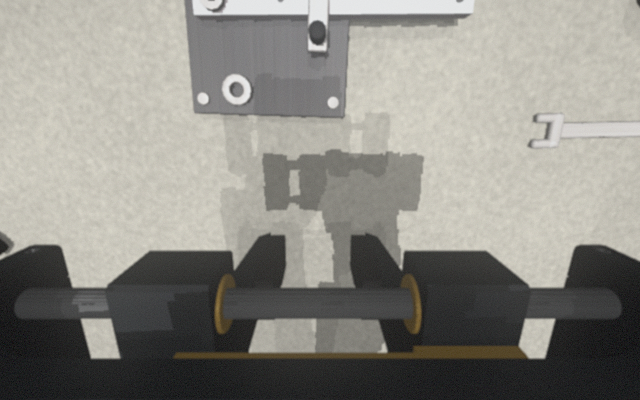

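Run:
```python
from m import *
p=snap('top')
z=lambda x,y:(270+(x+.5)/6.2-.5,145+(y+.5)/6.2-.5)
H=ray(p,z(363,211),49);K=ray(p,z(349,362),71.5);print(H,K,np.linalg.norm((K-H)[:2]),np.degrees(np.arctan2(K[1]-H[1],K[0]-H[0])))
for n,u,v,h in [('stripL',(341,240),(331,385),47),('stripR',(379,235),(370,385),47),('levT',(115,262),(648,291),36),('levB',(112,315),(645,343),36),('plate top',(100,145),(425,168),20),('plate left',(100,145),(67,497),20)]:
    print(n,*ang(p,z(*u),z(*v),h))
obs=[(z(100,145),(-35,75,20)),(z(67,497),(-35,-100,20)),(z(156,290),(0,0,46.5)),(z(363,211),(95,45,49)),(z(509,200),(165,58,46))]
q,r=fitfix([(p,np.array(a),b) for a,b in obs]);print(q,np.degrees(q[2]));print(r)
print('knob in fix',W2F(q,K)-[95,45])
print('screw/lever',W2F(q,ray(p,z(503,278),30)))
for n in ['bearing','bushing','fitting']:
    print(n,[(round(x['score'],2),np.round(x['position'],1)) for x in models.pinpoint(n,p)[:2]])
```

```text
[673.95 -77.2   49.  ] [597.53 -68.61  71.5 ] 76.89990529765134 173.59080597744708
stripL [660.38 -66.68  47.  ] [590.91 -61.1   47.  ] 175.4071143200611
stripR [662.71 -84.7   47.  ] [590.8  -79.36  47.  ] 175.74974219084578
levT [652.64  40.7   36.  ] [ 637.2  -212.95   36.  ] -93.48478576206035
levB [626.94  42.03  36.  ] [ 612.06 -210.64   36.  ] -93.37045314669699
plate top [714.29  48.92  20.  ] [ 701.97 -109.09   20.  ] -94.45819073570762
plate left [714.29  48.92  20.  ] [542.27  63.77  20.  ] 175.0657309179956
[637.21  21.11  -1.66] -95.05905761590262
[[-0.14 -0.23]
 [-0.35  0.54]
 [-0.09 -0.13]
 [ 0.1   0.1 ]
 [ 0.52 -0.26]]
knob in fix [ -2.13 -76.61]
screw/lever [164.43  22.5 ]
bearing [(0.57, array([298.4, 220.8]))]
bushing [(0.67, array([321.8, 155.9])), (0.59, array([311.6, 174.1]))]
fitting [(0.64, array([330.1, 180.4])), (0.6, array([320.3, 156.6]))]
```

```bash
python3 -c "
from bench import workorder; print(workorder.close_job())"
```

```text
the job is handed in; nothing more can be done
None
```

The job is done and handed in at about 18 s of the 72 s allowed; no verdict was reported.

- **Lever:** I pushed the free end round with the closed fingers until it stopped hard against the screw. I pressed for about 2 s, holding about 9 to 9.5 N in the push direction. The highest reading was about 10 N (about 11.6 N in all, with 6 N of vertical friction). I then backed straight off. Pictures afterwards show the lever still touching the screw tip, about 1.6° anticlockwise of the fixture's x axis. That agrees with the screw position I measured before the push.
- **Keeper:** I gripped the knob lightly at 6 N, swung it across the lever, opened the jaws, lifted straight up and retreated. The strip's edges in the top view read about 0.5° past square. The line from hinge to knob in the same view reads about 1.5° short of square, so the two checks disagree slightly. Both are within camera error, and I take the keeper as square to within about 1.5°.
- **Loose parts:** In the last pictures the bearing, bushing, fitting and spanner appear where they started. The driver and canister were not checked again, but the arm did not go near either. The gripper was clear of everything at hand-in.

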